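# Press home the raised bung of a glass cask

## Robot

A 6-joint arm with a two-finger parallel gripper is mounted at the origin on the work surface. World frame = base frame: x ahead of the robot, y to its left, z up, the work surface at z = 0. Lengths are in m, angles in rad, forces in N, time in s.
With the tool pointing down it reaches from about 0.3 to 0.95 m from the base axis. Payload 3.1 kg.
Tool frame: the origin (TCP) lies on the front face of the gripper's body, between the roots of the fingers; the fingertips stand robot.tip_extent ahead of it and the grasp point (between the pads) lies 54 mm ahead of it (robot.tip_extent is the distance from the TCP to the fingertips, in m); z points along the fingers, y is the line along which they close (so a half turn about z gives the same grasp; the last joint's range is limited). The gripper opens to 85 mm and grips with 20 to 120 N. Pads are 22 mm wide; open, the fingers measure 114 mm over their backs; the gripper's body (76 mm by 85 mm) begins 54 mm behind the grasp point. The pads swing forward as they close: fully open they stand 13 mm farther back than shut.
Start: joints at [-1.368, 0.308, 1.634, -0, 1.2, -0.07], TCP at [0.168, -0.602, 0.304] pointing down, gripper open.
Joint ranges: [-3.06, 3.06], [-0.79, 1.96], [0.05, 2.63], [-1.19, 4.34], [0.05, 2.64], [-2.94, 2.94]. Speed limits (rad/s): [2.79, 2.79, 3.14, 3.14, 3.14, 3.14].

## Interface

Orientations are given as a unit quaternion [w, x, y, z].
In Python, from bench import robot, optics, order gives the robot as it stands.
- The arm moves only by the tool play_rows, never from a script. Its argument "rows" is a list of rows, each a list of 3 entries, a list of its own where there are three numbers: the shift along the tool's x, y, z normalised to -1 to 1, where 1 is 0.025 m, then the turn, a rotation vector about the tool's x, y, z normalised to -1 to 1, where 1 is 8 degrees, then the closure, from -1 (fully open) to 1 (shut), so that 0 is half open. A call has exactly 5 rows; each row shifts and turns the commanded pose from where the row before left it, along the tool's axes as they then stand; what a row does not reach is not made up. A row lasts 1/8 s, in which the tool goes at most 62.5 mm and 10.7 degrees, less where a joint would pass 70% of its speed; a pose out of reach is approached as far as the arm can. A call with a number of a shift or a turn outside -1 to 1 is refused whole. A call with a gripper value outside its range is refused whole. The fingers move at their own pace and stop on an object; "squeeze" is the grip in N (left out, the last holds). Time passes only in rows, so rows that do not move let the fingers close, or fill a call up. It gives the time, the measured TCP pose, the force, the opening and the grip force at its end, in the units of the state.
- robot.state(): the state, without advancing time (a new reading comes with each control period).
- optics.snapshot(name): name is "side" or "top"; returns (picture, depth): 400x640x3 uint8, blue, green, red; 400x640 float32, m along the optical axis (not along the pixel's ray), 0 where there is no reading.
- optics.camera_info(name): a dict with "fov_y" (degrees; the focal length in pixels is half the picture's height over the tangent of half this angle, whatever the lens; pixels are square), "cx", "cy" (the principal point, pixels), "extrinsics" (4x4, takes a point from world to camera coordinates). Camera axes: x right, y down, z forward; pixel columns grow to the right and rows downward; lengths in m; the calibration is good to about 2 mm. A picture is of the moment at which its call begins. camera_info takes no time and is no camera call.
- order.sign_off(): hands the job in; it is judged then, once.
The state is a dict: "t": time; "joints": joint angles; "dq": joint speeds; "joint_efforts": joint torques, N m; "position": TCP position; "eef_rot": TCP orientation; "ft_force": force on the tool from outside, world axes, zero at the start; "torque": the same for the moment, N m; "opening": finger opening in m; "finger_force": force on a finger pad.
Only numpy, scipy, OpenCV 4.12 (cv2) and the standard library are available. Lean on these libraries where they do the work, as an engineer would, in place of code of your own. Each camera call takes 0.05 s, during which the arm holds its last target. There are 200 camera calls.

## Task

One of the three glass casks on the shop counter has its wooden bung standing up out of the neck. Press that bung gently straight down with the fingertips until it is fully home like the others, then draw back clear. Do not grip or draw up the bung, do not lift or shove its cask, and do not touch the other two casks, the shot glasses, the jar or the brush.

Things in the scene. Friction and masses are not known exactly. Their poses are not given: they have to be found in the camera images.
- cask_a: The cask to work on, in any of the three places: loose lying glass barrel, 90 mm across, 150 long, two brass bands, on a wooden cradle board 180 x 95 mm; about 0.8 kg. A steel tap at its +x end reaches 104 mm out. A neck 32 mm across in the middle of its top, rim 128 mm high, holds the bung. Origin: centre of the underside, straight below the bung; x towards the tap, z up.
- cask_b: Cask of the same shape, size, weight and axes as cask_a, its bung already home; leave alone. Origin: centre of its underside.
- cask_c: Cask of the same shape, size, weight and axes as cask_a, its bung already home; leave alone. Origin: centre of its underside.
- bung_a (a joint): The bung to press: wooden head 30 mm across, 14 thick, on a 22 mm cork shaft, sliding straight down into cask_a's neck. Value in m: 0.036 = fully home against its stop, head 1 mm above the rim; less = standing up by the difference (0 = drawn right up). Starts at 0.008 to 0.014, so 22 to 28 mm too high. Cork friction about 6 N, no spring: it stays where left.
- bung_b (a joint): Bung of cask_b, same make and values as bung_a, home (0.036) at the start; leave alone.
- bung_c (a joint): Bung of cask_c, same make and values as bung_a, home (0.036) at the start; leave alone.
- bung_a_top (a point): centre of the upper face of the bung head of cask_a (the spot for the fingertips), 143 mm above the counter when home, 165 to 171 mm at the start; a push of about 6 N moves it, over 60 N is rough; z up.
- bung_b_top (a point): centre of the upper face of the bung head of cask_b, 143 mm above the counter when home; z up.
- bung_c_top (a point): centre of the upper face of the bung head of cask_c, 143 mm above the counter when home; z up.
- glass_1: Loose shot glass, 44 mm across the rim, 60 mm tall, open top, standing between two casks; leave alone. Origin: centre of its underside.
- glass_2: Loose shot glass like glass_1, standing in the other gap between casks; leave alone. Origin: centre of its underside.
- jar: Loose spice jar with a steel lid, 42 mm across, 75 mm tall, standing between two casks; leave alone. Origin: centre of its underside.
- brush: Loose basting brush, 160 mm long, lying along its x axis on the counter between two casks, under 40 mm high; leave alone. Origin: the middle of its length at the underside.
There are look-alikes about, which are no part of the job. What is shaped like the cask_a but red is not meant.

How it is judged:
On the way, in this order (a step that is already met when the one before it is completed fails the run):
1. the fingers touch the raised bung from above before it is home (contact force between the fingers and bung_a above 0.5 N and value of joint bung_a below 0.032 m), for 0.02 s.
2. the bung is home (value of joint bung_a above 0.0335 m), for 0.1 s.
At the end, for the whole second after the job is handed in: The raised bung is home to within 2.5 mm (joint above 0.0335), its cask upright, at rest and within 15 mm of where it stood; the other two bungs are still home and every other cask, glass, jar and brush is within 10 mm of where it was (value of joint each of bung_a, bung_b, bung_c above 0.0335 m and distance of cask_a from where it was at the start of the episode below 0.015 m and angle between cask_a's own z axis and vertical below 0.05 rad and linear speed of cask_a below 0.01 m/s and distance of each of cask_b, cask_c, glass_1, glass_2, jar, brush from where it was at the start of the episode below 0.01 m); the robot touches nothing.
It fails at once if the bung is pressed with more than 60 N (contact force between the fingers and bung_a above 60 N).
It fails at once if the bung is drawn up, or gripped by its sides (touched while the point between the finger pads is not above its top) (value of joint bung_a below 0.006 m or (contact force between the fingers and bung_a above 0.5 N and z of the grasp point in the frame of bung_a_top below 0.008 m)).
It fails at once if the cask is lifted, tipped or shoved (height (world z) of cask_a above 0.01 m or angle between cask_a's own z axis and vertical above 0.12 rad or distance of cask_a from where it was at the start of the episode above 0.02 m).
It fails at once if another cask, a glass, the jar or the brush is touched by the robot (contact force between any of the fingers, the arm and cask_b above 0.5 N or contact force between any of the fingers, the arm and cask_c above 0.5 N or contact force between any of the fingers, the arm and glass_1 above 0.5 N or contact force between any of the fingers, the arm and glass_2 above 0.5 N or contact force between any of the fingers, the arm and jar above 0.5 N or contact force between any of the fingers, the arm and brush above 0.5 N).
It fails at once if another cask, a glass, the jar or the brush is moved (distance of any of cask_b, cask_c, glass_1, glass_2, jar, brush from where it was at the start of the episode above 0.012 m).
It also fails if it takes over 32 s, if anything falls off the work surface, if the arm or the gripper's body presses on something with over 40 N, if the wrist force passes 120 N, or if a joint passes its speed limit or range.

## Working session

There is one attempt and no reset: what is moved stays moved. The work goes in short steps, Python scripts to look and compute and a tool call to move; the robot and the scene stay as the last step left them, time stands still between calls to the robot, and variables do not carry over. Pictures are saved under pics/ and viewed, at most 10 in all, crops included, and the job is handed in when it is done.

Besides the shell and the picture viewer there is one more tool, called after "Call:" by a JSON object that holds its "op" and its "data", one argument or row to a line. play_rows: Moves the arm, as the interface text tells. Its arguments: {"type":"object","properties":{"rows":{"type":"array","items":{"type":"array"}},"squeeze":{"type":"number"}},"required":["rows"]}

```bash
mkdir -p pics
cat > h.py <<'E'
import numpy as np, cv2
from bench import robot, optics, order
def cam(n):
    i=optics.camera_info(n); f=200/np.tan(np.radians(i["fov_y"])/2)
    return f,i["cx"],i["cy"],np.array(i["extrinsics"])
def cloud(n,d):
    f,cx,cy,E=cam(n); v,u=np.mgrid[:400,:640]
    P=np.stack([(u-cx)/f*d,(v-cy)/f*d,d],-1)
    return (P-E[:3,3])@E[:3,:3]
def ray(n,u,v,z):
    f,cx,cy,E=cam(n); R=E[:3,:3]; c=-R.T@E[:3,3]
    r=R.T@np.array([(u-cx)/f,(v-cy)/f,1]); return c+r*(z-c[2])/r[2]
E
python3 - <<'E'
from h import *
for n in("top","side"):
    p,d=optics.snapshot(n); cv2.imwrite(f"pics/{n}1.png",p); np.save(n+"_d.npy",d)
    print(n,cam(n)[0],np.linalg.inv(cam(n)[3]).round(3).tolist(),(d==0).mean())
print(robot.state(),robot.tip_extent)
E
```

```text
top 378.1906813046742 [[-0.008, -0.983, 0.182, 0.416], [-1.0, 0.008, -0.003, 0.013], [0.002, -0.182, -0.983, 0.879], [0.0, 0.0, 0.0, 1.0]] 0.00391015625
side 443.5729920336434 [[-0.964, -0.189, 0.186, 0.376], [-0.266, 0.672, -0.691, 0.782], [0.005, -0.716, -0.699, 0.891], [0.0, 0.0, 0.0, 1.0]] 0.0038203125
{'t': 0.1, 'joints': array([-1.36770160e+00,  3.08940320e-01,  1.63505404e+00,  8.06571152e-07,
        1.19971630e+00, -6.97221550e-02]), 'dq': array([-0.00024259, -0.00123725, -0.00347663, -0.00034799,  0.00212292,
       -0.00038289]), 'joint_efforts': array([-5.28260389e-04, -4.16407084e+01, -2.77645916e+01, -1.32351970e-04,
        4.00554607e-03, -8.30521252e-07]), 'position': array([ 0.16824341, -0.60131124,  0.30275031]), 'eef_rot': array([-1.05667418e-03,  9.90710250e-01,  1.35985582e-01, -7.01938001e-05]), 'ft_force': array([-0.432296  ,  0.72012214, -0.22807399]), 'torque': array([-0.03823807,  0.01674219,  0.00214942]), 'finger_force': 0.0, 'opening': 0.08540161905690843} 0.0726
```

View pics/top1.png

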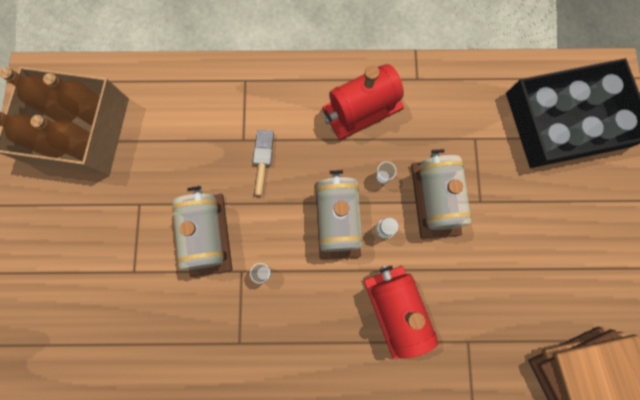

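View pics/side1.png

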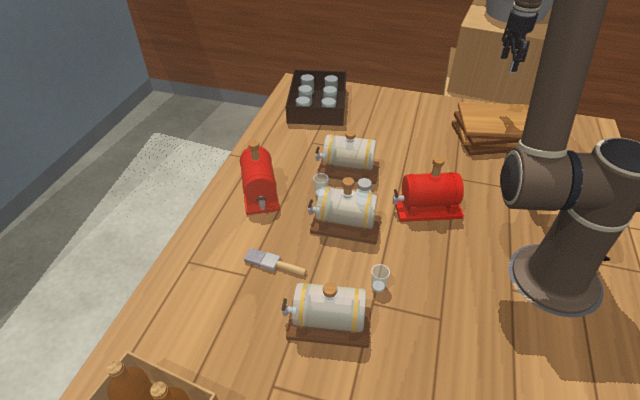

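Top view: glass casks have bungs at (188,229), (342,208) and (456,187). The red look-alikes, with bungs at (372,75) and (417,321), are excluded. In the side view the bungs are at (330,290), (348,187) and (350,137), and the middle one looks raised. I'll check this with depth and a close crop.

Run:
```python
from h import *
p=cv2.imread("pics/side1.png")
cv2.imwrite("pics/crop1.png",cv2.resize(p[120:350,260:410],None,fx=2.6,fy=2.6,interpolation=cv2.INTER_CUBIC))
for n,pts in(("top",[(188,229),(342,208),(456,187)]),("side",[(330,290),(348,187),(350,137)])):
    d=np.load(n+"_d.npy"); C=cloud(n,d); im=cv2.imread(f"pics/{n}1.png"); hsv=cv2.cvtColor(im,cv2.COLOR_BGR2HSV)
    for u,v in pts:
        S=np.zeros(d.shape,bool); S[v-14:v+15,u-14:u+15]=1
        m=S&(hsv[...,1]>90)&(hsv[...,0]<20)&(C[...,2]>.125)
        z=C[m][:,2]; zt=np.percentile(z,85); t=m&(C[...,2]>zt-.006)
        vv,uu=np.nonzero(t); q=C[t]
        print(n,(u,v),m.sum(),t.sum(),"ztop",zt.round(4),"med",np.median(q,0).round(4),"minmax",((q.min(0)+q.max(0))/2).round(4),"ext",np.ptp(q,axis=0).round(3),"px",uu.mean().round(1),vv.mean().round(1),ray(n,uu.mean(),vv.mean(),zt).round(4))
```

```text
top (188, 229) 175 171 ztop 0.1429 med [0.5023 0.2719 0.1415] minmax [0.4661 0.1492 0.5081] ext [0.1   0.273 0.742] px 186.7 228.0 [0.5022 0.2716 0.1429]
top (342, 208) 174 172 ztop 0.1667 med [ 0.5358 -0.0291  0.1653] minmax [ 0.5358 -0.0291  0.1652] ext [0.027 0.027 0.007] px 341.1 207.8 [ 0.5357 -0.0292  0.1667]
top (456, 187) 166 160 ztop 0.1438 med [ 0.5824 -0.2591  0.1426] minmax [ 0.5066 -0.1307  0.5085] ext [0.181 0.287 0.741] px 455.4 185.9 [ 0.5822 -0.2593  0.1438]
side (330, 290) 173 154 ztop 0.1438 med [0.4998 0.2767 0.1424] minmax [0.445  0.521  0.5148] ext [0.138 0.521 0.752] px 329.4 288.1 [0.5001 0.2771 0.1438]
side (348, 187) 161 89 ztop 0.1662 med [ 0.5339 -0.0248  0.1652] minmax [0.4617 0.3684 0.5257] ext [0.172 0.826 0.731] px 348.0 181.2 [ 0.5333 -0.0241  0.1662]
side (350, 137) 78 62 ztop 0.1437 med [ 0.5808 -0.2563  0.142 ] minmax [0.4852 0.2546 0.5144] ext [0.219 1.054 0.753] px 350.4 133.3 [ 0.5793 -0.2533  0.1437]
```

View pics/crop1.png

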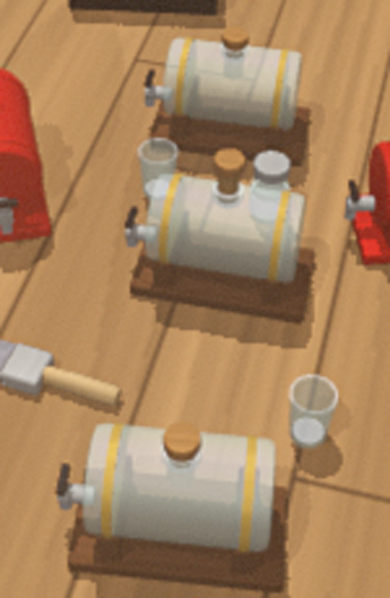

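The crop confirms it. The middle cask, with its bung at crop (229,170), top (341,208) and side (348,181), stands about 23 mm high at roughly (0.535, -0.027, 0.166). The other two are flush at 0.143. I'll move there with the fingers shut at the current height.

Call:
{"op": "play_rows", "data": {
  "rows": [
    [[1,-0.9,0],[0,0,0],1],
    [[1,-0.9,0],[0,0,0],1],
    [[1,-0.9,0],[0,0,0],1],
    [[1,-0.9,0],[0,0,0],1],
    [[1,-0.9,0],[0,0,0],1]
  ],
  "squeeze": 20
}}

```text
t: 0.72
position: [0.2588, -0.4586, 0.3033]
eef_rot: [-0.001, 0.991, 0.136, -0.0]
ft_force: [0.6, -0.3, -0.2]
opening: 0.0001
finger_force: 0.0
```

Call:
{"op": "play_rows", "data": {
  "rows": [
    [[1,-0.9,0],[0,0,0],1],
    [[1,-0.9,0],[0,0,0],1],
    [[1,-0.9,0],[0,0,0],1],
    [[1,-0.9,0],[0,0,0],1],
    [[1,-0.9,0],[0,0,0],1]
  ]
}}

```text
t: 1.35
position: [0.3488, -0.3166, 0.3035]
eef_rot: [-0.0, 0.991, 0.136, -0.0]
ft_force: [0.2, -0.5, 0.4]
opening: 0.0002
finger_force: 0.0
```

Call:
{"op": "play_rows", "data": {
  "rows": [
    [[1,-0.9,0],[0,0,0],1],
    [[1,-0.9,0],[0,0,0],1],
    [[1,-0.9,0],[0,0,0],1],
    [[1,-0.9,0],[0,0,0],1],
    [[1,-0.9,0],[0,0,0],1]
  ]
}}

```text
t: 1.98
position: [0.4388, -0.1747, 0.3035]
eef_rot: [-0.0, 0.991, 0.136, -0.0]
ft_force: [0.8, -0.1, -0.3]
opening: 0.0
finger_force: 0.0
```

Call:
{"op": "play_rows", "data": {
  "rows": [
    [[1,-0.9,0],[0,0,0],1],
    [[1,-0.9,0],[0,0,0],1],
    [[1,-0.9,0],[0,0,0],1],
    [[1,-0.9,0],[0,0,0],1],
    [[0,0,0],[0,0,0],1]
  ]
}}

```text
t: 2.6
position: [0.5111, -0.0606, 0.3034]
eef_rot: [-0.0, 0.99, 0.138, -0.0]
ft_force: [-0.8, 0.1, -0.3]
opening: 0.0001
finger_force: 0.0
```

Call:
{"op": "play_rows", "data": {
  "rows": [
    [[0.65,-0.52,0],[0,0,0],1],
    [[0.65,-0.52,0],[0,0,0],1],
    [[0,0,0.7],[0,0,0],1],
    [[0,0,0.7],[0,0,0],1],
    [[0,0,0],[0,0,0],1]
  ]
}}

```text
t: 3.22
position: [0.5328, -0.0286, 0.2657]
eef_rot: [-0.001, 0.991, 0.136, -0.003]
ft_force: [-0.0, -0.1, -0.9]
opening: 0.0004
finger_force: 0.0
```

Run:
```python
from h import *
print(robot.state()["position"])
for n in("top","side"):
    p,d=optics.snapshot(n); cv2.imwrite(f"pics/{n}2.png",p)
a=cv2.imread("pics/side2.png")[110:260,260:440]; b=cv2.imread("pics/top2.png")[130:280,250:430]
cv2.imwrite("pics/c2.png",cv2.resize(np.hstack([a,b]),None,fx=2.2,fy=2.2))
```

```text
[ 0.53275003 -0.02858015  0.26569138]
```

View pics/c2.png

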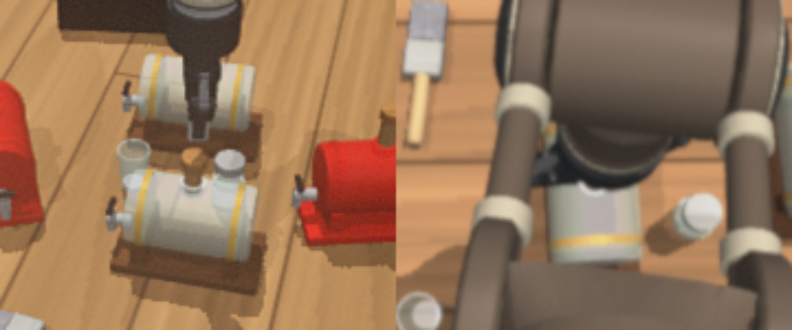

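The tips (left crop, about 199,137) sit just above the bung head (193,153), perhaps a few mm to the right. I'll check that against the projection.

Run:
```python
from h import *
f,cx,cy,E=cam("side")
s=robot.state(); print(s["position"],s["ft_force"])
for P in([*s["position"][:2],s["position"][2]-.0726],[.535,-.027,.166]):
    q=E[:3,:3]@np.array(P)+E[:3,3]; u,v=f*q[0]/q[2]+cx,f*q[1]/q[2]+cy
    print("px",u,v,"crop",(u-260)*2.2,(v-110)*2.2,"mm/px",q[2]/f*1e3)
```

```text
[ 0.53432047 -0.02881431  0.26802035] [0.27545397 0.03133256 0.30740265]
px 348.59206339473366 170.8855229023397 crop 194.90253946841406 133.94815038514733 mm/px 2.424179435679216
px 347.63789985233956 180.4223231726572 crop 192.80337967514706 154.92911097984586 mm/px 2.467968798787721
```

Call:
{"op": "play_rows", "data": {
  "rows": [
    [[0.12,0,0.2],[0,0,0],1],
    [[0,0,0.2],[0,0,0],1],
    [[0,0,0.2],[0,0,0],1],
    [[0,0,0.2],[0,0,0],1],
    [[0,0,0.1],[0,0,0],1]
  ]
}}

```text
t: 3.95
position: [0.5376, -0.0276, 0.2459]
eef_rot: [-0.0, 0.991, 0.136, -0.0]
ft_force: [1.0, -0.8, 0.1]
opening: 0.0001
finger_force: 0.0
```

Call:
{"op": "play_rows", "data": {
  "rows": [
    [[0,0,0.1],[0,0,0],1],
    [[0,0,0.1],[0,0,0],1],
    [[0,0,0.1],[0,0,0],1],
    [[0,0,0.1],[0,0,0],1],
    [[0,0,0],[0,0,0],1]
  ]
}}

```text
t: 4.58
position: [0.5379, -0.0276, 0.237]
eef_rot: [0.0, 0.991, 0.136, 0.0]
ft_force: [-1.3, 0.2, 4.6]
opening: 0.0
finger_force: 1.9
```

Call:
{"op": "play_rows", "data": {
  "rows": [
    [[0,0,0.12],[0,0,0],1],
    [[0,0,0.12],[0,0,0],1],
    [[0,0,0.12],[0,0,0],1],
    [[0,0,0.12],[0,0,0],1],
    [[0,0,0.1],[0,0,0],1]
  ]
}}

```text
t: 5.2
position: [0.5379, -0.0276, 0.2227]
eef_rot: [0.0, 0.991, 0.136, 0.0]
ft_force: [-3.1, -0.7, 6.3]
opening: 0.0003
finger_force: 3.1
```

Call:
{"op": "play_rows", "data": {
  "rows": [
    [[0,0,0.08],[0,0,0],1],
    [[0,0,0.06],[0,0,0],1],
    [[0,0,0.05],[0,0,0],1],
    [[0,0,0],[0,0,0],1],
    [[0,0,0],[0,0,0],1]
  ]
}}

```text
t: 5.82
position: [0.5379, -0.0277, 0.2178]
eef_rot: [0.0, 0.991, 0.136, 0.0]
ft_force: [-3.0, -0.3, 5.2]
opening: 0.0006
finger_force: 2.6
```

Call:
{"op": "play_rows", "data": {
  "rows": [
    [[0,0,0.03],[0,0,0],1],
    [[0,0,0.03],[0,0,0],1],
    [[0,0,0],[0,0,0],1],
    [[0,0,0],[0,0,0],1],
    [[0,0,0],[0,0,0],1]
  ]
}}

```text
t: 6.45
position: [0.5379, -0.0276, 0.2163]
eef_rot: [0.0, 0.991, 0.136, 0.0]
ft_force: [-1.8, 0.7, 5.0]
opening: -0.0001
finger_force: 2.6
```

Call:
{"op": "play_rows", "data": {
  "rows": [
    [[0,0,0.03],[0,0,0],1],
    [[0,0,0],[0,0,0],1],
    [[0,0,0],[0,0,0],1],
    [[0,0,0],[0,0,0],1],
    [[0,0,0],[0,0,0],1]
  ]
}}

```text
t: 7.08
position: [0.5379, -0.0276, 0.2157]
eef_rot: [0.0, 0.991, 0.136, 0.0]
ft_force: [-3.0, -0.1, 6.2]
opening: 0.0007
finger_force: 3.0
```

Call:
{"op": "play_rows", "data": {
  "rows": [
    [[0,0,0.03],[0,0,0],1],
    [[0,0,0],[0,0,0],1],
    [[0,0,0],[0,0,0],1],
    [[0,0,0],[0,0,0],1],
    [[0,0,0],[0,0,0],1]
  ]
}}

```text
t: 7.7
position: [0.5379, -0.0276, 0.2156]
eef_rot: [0.0, 0.991, 0.136, 0.0]
ft_force: [-4.1, -0.4, 9.2]
opening: -0.0001
finger_force: 4.8
```

The force rises without any travel at the expected height, so the bung is on its stop. Drawing straight back up.

Call:
{"op": "play_rows", "data": {
  "rows": [
    [[0,0,-0.2],[0,0,0],1],
    [[0,0,-0.5],[0,0,0],1],
    [[0,0,-1],[0,0,0],1],
    [[0,0,-1],[0,0,0],1],
    [[0,0,-1],[0,0,0],1]
  ]
}}

```text
t: 8.32
position: [0.5379, -0.0276, 0.3078]
eef_rot: [0.0, 0.991, 0.136, 0.0]
ft_force: [0.5, -0.1, -0.8]
opening: 0.0003
finger_force: 0.0
```

Call:
{"op": "play_rows", "data": {
  "rows": [
    [[-1,0.9,-0.5],[0,0,0],1],
    [[-1,0.9,0],[0,0,0],1],
    [[-1,0.9,0],[0,0,0],1],
    [[-1,0.9,0],[0,0,0],1],
    [[-1,0.9,0],[0,0,0],1]
  ]
}}

```text
t: 8.95
position: [0.4473, -0.1706, 0.3197]
eef_rot: [0.0, 0.991, 0.136, 0.0]
ft_force: [0.4, 0.5, -0.3]
opening: -0.0002
finger_force: 0.0
```

Call:
{"op": "play_rows", "data": {
  "rows": [
    [[-1,0.9,0],[0,0,0],1],
    [[-1,0.9,0],[0,0,0],1],
    [[-1,0.9,0],[0,0,0],1],
    [[0,0,0],[0,0,0],1],
    [[0,0,0],[0,0,0],1]
  ]
}}

```text
t: 9.57
position: [0.3939, -0.2547, 0.3194]
eef_rot: [-0.0, 0.991, 0.136, 0.0]
ft_force: [-0.6, -0.5, 0.1]
opening: 0.0001
finger_force: 0.0
```

Run:
```python
from h import *
p,d=optics.snapshot("side"); C=cloud("side",d); cv2.imwrite("pics/side3.png",p)
cv2.imwrite("pics/c3.png",cv2.resize(p[110:350,240:440],None,fx=2.2,fy=2.2))
hsv=cv2.cvtColor(p,cv2.COLOR_BGR2HSV)
for u,v in((330,288),(348,187),(350,134)):
    S=np.zeros(d.shape,bool); S[v-12:v+14,u-12:u+13]=1
    m=S&(hsv[...,1]>90)&(hsv[...,0]<20)&(C[...,2]>.125)&(C[...,2]<.2)
    print(np.percentile(C[m][:,2],85).round(4),np.median(C[m],0).round(4))
print(robot.state()["t"],robot.state()["position"])
```

```text
0.1438 [0.4999 0.2785 0.1423]
0.1435 [ 0.5334 -0.0233  0.142 ]
0.1437 [ 0.5793 -0.2517  0.1413]
9.625 [ 0.39406713 -0.25436008  0.31931186]
```

View pics/c3.png

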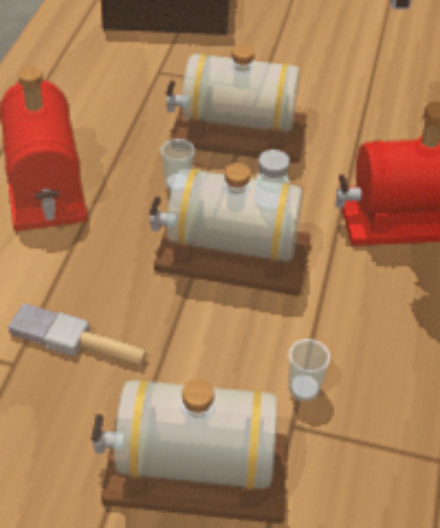

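The middle bung (crop 238,176) is now flush like the other two, with all three tops at about 0.1436 m. Nothing else has moved, and the arm is clear.

```bash
python3 -c "
from bench import order; print(order.sign_off())"
```

```text
the job is handed in; nothing more can be done
None
```

The raised bung, on the middle cask, is pressed home level with the other two; wrist readings during the press peaked at about 10 N, the arm is drawn back clear, and the job is handed in (no verdict was returned).

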